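Lock the sieve and lid onto the coffee grind shaker

TASK

Build up the grind sifter: first set the tall sieve section on the shaker's round socket and twist it clockwise (seen from above) about a quarter turn until its bayonet is fully home at the stop, then fit the lid with the wooden handle on top of that sieve and lock it home the same way. Leave the short spare section and the other things on the table where they are, and let go of the finished stack.

Things in the scene. Friction and masses are not known exactly. Their poses are not given: they have to be found in the camera images.
- shaker: Fixed. Black box 130 x 130 mm, top 50 mm above the table, carrying an upright aluminium cup, 60 mm outside diameter, up to its socket rim at 85 mm. Origin on the cup's axis at table level, z up. Dark index lines on the cup and white dashes on the box mark both ends of its x axis: a locked part's x axis is parallel to it.
- shaker_socket (a point): Centre of the shaker's socket rim, 85 mm up, axes as shaker. Bayonet socket 18 mm deep, 54 mm inside; two lips at the rim, 4 mm thick, leave a 41 mm bore and two opposite entry gaps, each about 60 degrees wide. The line through the gap middles is +75 degrees (counter-clockwise from above) from x. Under the lips, a stop ends the clockwise turn when the part's x is parallel to this x.
- sieve_center (a point): Loose, about 0.16 kg. Tall steel sieve section, 76.5 mm high over all, standing upright. Site on its axis half-way up, 38.25 mm over its foot; z up. From the shoulder (16.5 mm over the foot) up it is a plain cylinder of 60 mm diameter, to grip anywhere round. Dark lines down the shell mark both ends of its x axis. Home on the shaker, the point is 21.75 mm above shaker_socket.
- sieve_foot (a point): Centre of the sieve's foot, axes as the sieve. Below the shoulder is a spigot 16.5 mm high, 37 mm diameter, tapered over its lowest 6 mm, with two opposite lugs along x, 48 mm over both, 9 mm wide, 6 to 11 mm over the foot. Enter with x along the socket's gap line (12 degrees play, 2 mm radial play), lower till the shoulder meets the rim, turn 75 degrees clockwise. Either way round is the same.
- sieve_rim (a point): Centre of the sieve's top rim, 38.25 mm above sieve_center, axes as the sieve. The top is a socket just like the shaker's: gap line at +75 degrees from the sieve's x axis; an upper part is locked when its x axis is parallel to the sieve's. Turning takes little torque and drives the sieve only further onto its own stop.
- lid_handle (a point): Loose lid, about 0.12 kg: steel disc 60 mm in diameter, 8 mm thick, with an upright wooden bar handle on top, 46 mm long along x, 14 mm wide in y, 42 mm high. Site at the middle of the handle, 21 mm above the disc, 45.5 mm over the foot; z up. Below the disc is a spigot with lugs along x just like the sieve's. Home on the sieve, the point is 29 mm above sieve_rim.
- spacer_center (a point): Loose bystander: the short spare section, same 60 mm steel shell, spigot and socket as the sieve but only 42.5 mm high over all. The point is on its axis half-way up. Not to be used or moved.
- mug: Bystander: white mug, 80 mm across, 85 mm high; origin at the centre of its underside.
- bean_jar: Bystander: amber glass jar with a wooden cap, 68 mm diameter, 120 mm high; origin at the centre of its underside.
- carafe: Bystander: hourglass coffee carafe with a wooden collar, 128 mm across, 192 mm high; origin at the centre of its underside.
- brush: Bystander: brush about 170 mm long, lying flat.
- cupping_spoon: Bystander: spoon about 160 mm long, lying flat.
- tasting_bowl: Bystander: white bowl, 90 mm across, 50 mm high; origin at the centre of its underside.
Not all that is in view belongs to the job. Leave any red or turquoise look-alike of the part that bears lid_handle alone.

How it is judged:
By the outcome, as a careful person would: the job done as asked, in the order asked, and still so for the second after the job is handed in, with the robot touching nothing.
It also fails if it takes over 64 s, if anything falls off the work surface, if the arm or the gripper's body presses on something with over 40 N, if the wrist force passes 120 N, or if a joint passes its speed limit or range.

ROBOT

A 6-joint arm with a two-finger parallel gripper is mounted at the origin on the work surface. World frame = base frame: x ahead of the robot, y to its left, z up, the work surface at z = 0. Lengths are in m, angles in degrees, forces in N, time in s.
With the tool pointing down it reaches from about 0.35 to 0.85 m from the base axis. Payload 8.1 kg.
Tool frame: the origin (TCP) lies on the centre line of the jaws, within the pads' length; the fingertips stand 11 mm ahead of it and the grasp point (between the pads) lies 8 mm behind it; z points along the fingers, y is the direction in which the jaws open and shut (so a half turn about z gives the same grasp; the last joint's range is limited). The gripper opens to 85 mm and grips with 20 to 120 N. Pads are 22 mm wide; open, the fingers measure 114 mm over their backs; the gripper's body (76 mm by 85 mm) begins 54 mm behind the grasp point. The pads swing forward as they close: fully open they stand 13 mm farther back than shut.
Start: joints at [-72.502, 7.471, 85.268, -0, 87.261, -4.893], TCP at [0.229, -0.555, 0.242] pointing down, gripper open.
Joint ranges: [-169.43, 169.43], [-51.17, 129.36], [1.28, 143.12], [-76.62, 256.62], [0, 156.53], [-152.29, 152.29]. Speed limits (degrees/s): [136.94, 136.94, 159.86, 180, 180, 180].

INTERFACE

Orientations are given as a 3x3 rotation matrix whose columns are the frame's x, y, z axes.
In Python, from station import robot gives the robot as it stands.
- The arm moves only by the shell command python3 -m inch 'ROWS' [FORCE]. ROWS is JSON, a list of rows, each an object with "translation": the shift along the tool's x, y, z in cm, a list of three; "roll": the turn about the tool's z in rad; "gripper": the closure, from 0 (fully open) to 1 (shut). A call has 1 to 8 rows; each row shifts and turns the commanded pose from where the row before left it, along the tool's axes as they then stand; what a row does not reach is not made up. A row lasts 1/12 s, in which the tool goes at most 41.7 mm and 7.16 degrees, less where a joint would pass 70% of its speed; a pose out of reach is approached as far as the arm can. A call is refused whole if a number of a shift passes 4.17 or a number of a turn 0.125, either way. A call with a gripper value outside its range is refused whole. The fingers move at their own pace and stop on an object; FORCE is the grip in N (left out, the last holds). Time passes only in rows, so rows that do not move let the fingers close. It gives the time, the measured TCP pose, the force and the opening at its end, in the units of the state.
- robot.sense(): the state, without advancing time (a new reading comes with each control period).
- robot.snapshot(name): name is "scene" or "top" or "wrist"; returns (picture, depth): 384x512x3 uint8, red, green, blue; 384x512 float32, m along the optical axis (not along the pixel's ray), 0 where there is no reading.
- robot.calibration(name): a dict with "camera_matrix" (3x3 intrinsics, pixels), "R" (3x3) and "t" (3): a world point X has camera coordinates R X + t. Camera axes: x right, y down, z forward; pixel columns grow to the right and rows downward; lengths in m; the calibration is good to about 2 mm. A picture is of the moment at which its call begins: read the wrist's pose just before it. calibration takes no time and is no camera call; for the wrist camera it gives the pose at the moment of the call.
- robot.job_done(): hands the job in, once; it reports no verdict.
The state is a dict: "time_s": time; "joints": joint angles; "joint_vel": joint speeds; "effort": joint torques, N m; "tcp_pos": TCP position; "orientation": TCP orientation; "force": force on the tool from outside, world axes, zero at the start; "wrist_torque": the same for the moment, N m; "opening": finger opening in m.
Only numpy, scipy, OpenCV 4.12 (cv2) and the standard library are available. Lean on these libraries where they do the work, as an engineer would, in place of code of your own. Each camera call takes 0.05 s, during which the arm holds its last target. There are 200 camera calls.

## Working session

There is one attempt and no reset: what is moved stays moved. The work goes in short steps, Python scripts to look and compute and a shell command to move; the robot and the scene stay as the last step left them, time stands still between calls to the robot, and variables do not carry over. Pictures are saved under pics/ and viewed, about 8 in all and at most 12, crops included, and the job is handed in when it is done.

```bash
ls; mkdir -p pics
cat > h.py <<'E'
import numpy as np, cv2
from station import robot
def snap(cam,name):
    c=robot.calibration(cam); im,d=robot.snapshot(cam)
    cv2.imwrite(f'pics/{name}.png',im[:,:,::-1]); np.savez(f'pics/{name}.npz',im=im,d=d,K=c['camera_matrix'],R=c['R'],t=c['t'])
    return im,d,c
def load(n): return np.load(f'pics/{n}.npz')
def plane(z,uv,h):
    K,R,t=[np.array(z[k]) for k in('K','R','t')]
    uv=np.atleast_2d(uv).astype(float); r=np.c_[uv,np.ones(len(uv))]@np.linalg.inv(K).T@R
    o=-R.T@t; return o+r*((h-o[2])/r[:,2])[:,None]
def cloud(z):
    K,R,t=[np.array(z[k]) for k in('K','R','t')]; d=z['d']
    v,u=np.indices(d.shape); p=np.stack([u*d,v*d,d],-1)@np.linalg.inv(K).T
    P=(p-t)@R; P[d==0]=np.nan; return P
E
python3 - <<'E'
from h import *
for c in('scene','top','wrist'): snap(c,c+'0')
a=cv2.imread('pics/scene0.png');b=cv2.imread('pics/top0.png')
cv2.imwrite('pics/a.png',cv2.resize(b,(800,600)));
for c in('scene0','top0'):
    z=load(c); print(c,-z['R'].T@z['t'],z['R'][2],z['K'][0,0])
print(robot.sense())
E
```

```text
pics
scene0 [1.14809916 0.17717946 1.06996097] [-0.50431532 -0.16491137 -0.84762628] 418.70089433572446
top0 [ 0.39988119 -0.04321865  1.11328337] [ 0.13874718  0.01878741 -0.99014961] 369.7579255239173
{'time_s': 0.15, 'joints': array([-7.25017769e+01,  7.50448151e+00,  8.53151608e+01, -3.84576050e-04,
        8.72606815e+01, -4.89207055e+00]), 'joint_vel': array([-0.04310704, -0.16287741, -0.23359371, -0.0151969 ,  0.01048959,
       -0.035565  ]), 'effort': array([ 2.05003693e-03, -5.70063043e+01, -5.01156807e+01, -1.93065666e-04,
        9.57981858e-03, -4.44229886e-05]), 'tcp_pos': array([ 0.22845539, -0.55437134,  0.2414905 ]), 'orientation': array([[ 9.24610476e-01,  3.80913748e-01, -4.27916228e-04],
       [ 3.80913972e-01, -9.24609520e-01,  1.33502576e-03],
       [ 1.12874248e-04, -1.39737807e-03, -9.99999017e-01]]), 'force': array([ 0.45592162, -0.43800416, -0.56622599]), 'wrist_torque': array([ 0.03054605, -0.01194905,  0.0111349 ]), 'opening': 0.08566584289579339}
```

View pics/a.png

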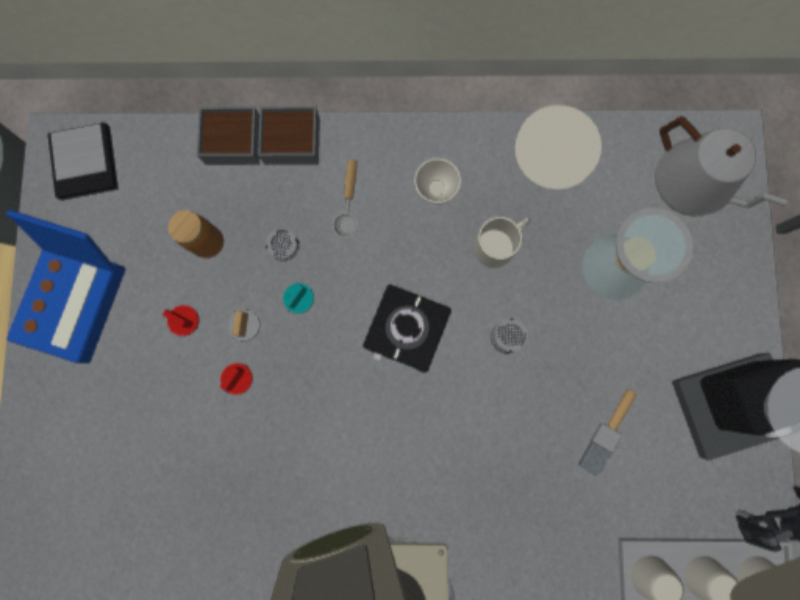

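View pics/scene0.png

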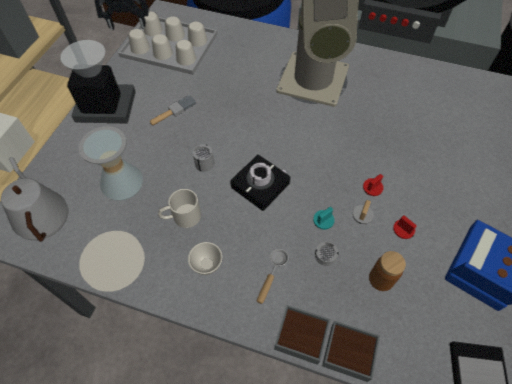

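Top view (800×600): shaker at (407,326). There are two bare steel sections, at (510,335) and (283,244). The lid with the wooden handle is at (244,324), and the decoys are red (183,320), red (236,379) and turquoise (299,298). In the scene view the section at (203,157) looks tall and the one at (327,254) short. Next I'll measure heights and take enlarged crops.

Run:
```python
from h import *
T=load('top0');S=load('scene0');PT=cloud(T);PS=cloud(S)
def rep(n,u,v,P,r):
    p=P[v-r:v+r,u-r:u+r].reshape(-1,3); p=p[p[:,2]>.012]
    z=np.nanpercentile(p[:,2],[50,90,97,100]); top=p[p[:,2]>z[2]-.006]
    print(n,'z',z.round(4),'topc',((top.max(0)+top.min(0))/2).round(4),'ext',(top.max(0)-top.min(0)).round(4))
for n,(u,v),r in [('shaker',(407,326),60),('sA',(510,335),28),('sB',(283,244),24),('lid',(243,324),24)]:
    rep(n+' top',int(u*.64),int(v*.64),PT,int(r*.64))
for n,u,v,r in [('shaker',260,178,34),('sA',203,157,20),('sB',327,254,18),('lid',365,212,14)]: rep(n+' scn',u,v,PS,r)
im=T['im'][:,:,::-1];sm=S['im'][:,:,::-1]
def crop(i,u,v,r): return cv2.resize(i[v-r:v+r,u-r:u+r],(260,260),interpolation=cv2.INTER_CUBIC)
m=np.vstack([np.hstack([crop(im,326,214,20),crop(im,181,156,20),crop(im,156,207,20)]),np.hstack([crop(sm,203,157,24),crop(sm,327,254,24),crop(sm,365,212,24)])])
cv2.imwrite('pics/m.png',m)
```

```text
shaker top z [0.0506 0.0686 0.0852 0.0898] topc [ 0.4999 -0.0336  0.085 ] ext [0.0566 0.0559 0.0096]
sA top z [0.0608 0.0772 0.079  0.0802] topc [ 0.4827 -0.2213  0.0766] ext [0.0593 0.0566 0.0071]
sB top z [0.0281 0.0432 0.0445 0.0477] topc [0.6609 0.2067 0.0431] ext [0.0585 0.0585 0.0092]
lid top z [0.0266 0.066  0.0683 0.0722] topc [0.5054 0.2766 0.0673] ext [0.0436 0.0168 0.0099]
shaker scn z [0.0501 0.0715 0.0849 0.0891] topc [ 0.502  -0.0342  0.0842] ext [0.0606 0.0593 0.0098]
sA scn z [0.0594 0.0769 0.0787 0.0816] topc [ 0.4872 -0.2195  0.0771] ext [0.0612 0.0586 0.0089]
sB scn z [0.0291 0.0434 0.0445 0.0476] topc [0.6637 0.2063 0.0431] ext [0.0592 0.058  0.009 ]
lid scn z [0.0257 0.0662 0.0679 0.0703] topc [0.5092 0.2768 0.0666] ext [0.0471 0.0163 0.0075]
```

View pics/m.png

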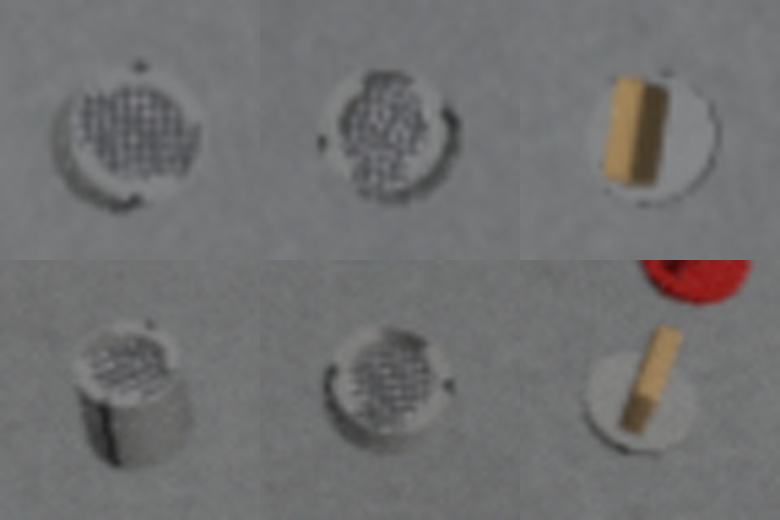

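The tall section, with its rim at z≈0.077 in both views, is at (510,335) top / (203,157) scene, so that is the sieve. The one at (283,244) is only 0.043 high, so it's the spare. The steel disc with the wooden bar at (244,324) top / (365,212) scene is the lid; the others are red or turquoise. I'll move toward the sieve now, keeping clear of the grinder.

```bash
python3 - <<'E'
from h import *
s=robot.sense();z=load('wrist0');Rt=s['orientation']
print('cam pos in tool',Rt.T@(-z['R'].T@z['t']-s['tcp_pos']),'cam z in tool',Rt.T@z['R'][2],'cam x',Rt.T@z['R'][0],z['K'][0,0])
E
python3 -m inch '[{"translation":[1.2,-2.9,0],"roll":0,"gripper":0},{"translation":[1.2,-2.9,0],"roll":0,"gripper":0},{"translation":[1.2,-2.9,0],"roll":0,"gripper":0},{"translation":[1.2,-2.9,0],"roll":0,"gripper":0},{"translation":[1.2,-2.9,0],"roll":0,"gripper":0},{"translation":[1.2,-2.9,0],"roll":0,"gripper":0},{"translation":[1.2,-2.9,0],"roll":0,"gripper":0},{"translation":[1.2,-2.9,0],"roll":0,"gripper":0}]' 40
```

```text
cam pos in tool [ 0.07369559  0.00031887 -0.1318344 ] cam z in tool [-2.87576193e-01 -3.71882953e-04  9.57757691e-01] cam x [-4.56963931e-04  9.99999864e-01  2.51077028e-04] 319.06499556163465
time_s: 0.82
tcp_pos: [0.2287, -0.3021, 0.2418]
orientation: [[0.925, 0.381, -0.0], [0.381, -0.925, 0.0], [0.0, -0.0, -1.0]]
force: [0.1, 0.8, 0.2]
opening: 0.0852
```

```bash
python3 -m inch '[{"translation":[3.35,0.27,0],"roll":0,"gripper":0},{"translation":[3.35,0.27,0],"roll":0,"gripper":0},{"translation":[3.35,0.27,0],"roll":0,"gripper":0},{"translation":[3.35,0.27,0],"roll":0,"gripper":0},{"translation":[3.35,0.27,0],"roll":0,"gripper":0},{"translation":[3.35,0.27,0],"roll":0,"gripper":0},{"translation":[3.35,0.27,0],"roll":0,"gripper":0},{"translation":[3.35,0.27,0],"roll":0,"gripper":0}]'
python3 -m inch '[{"translation":[0,0,0],"roll":0,"gripper":0},{"translation":[0,0,0],"roll":0,"gripper":0}]' | head -3
python3 - <<'E'
from h import *
im,d,c=snap('wrist','w1'); z=load('w1'); P=cloud(z)
cv2.imwrite('pics/w1b.png',cv2.resize(im[:,:,::-1],(800,600)))
for n,x,y,h in [('sieve',.484,-.22,.0765),('shaker',.501,-.034,.085)]:
    q=P.reshape(-1,3); q=q[(np.hypot(q[:,0]-x,q[:,1]-y)<.045)&(abs(q[:,2]-h)<.006)]
    if len(q): (cx,cy),r=cv2.minEnclosingCircle(q[:,:2].astype(np.float32)); print(n,cx,cy,r,np.median(q[:,2]),(q.min(0)+q.max(0))/2)
E
```

```text
time_s: 1.48
tcp_pos: [0.4864, -0.2205, 0.2419]
orientation: [[0.924, 0.381, -0.0], [0.381, -0.924, 0.0], [-0.0, -0.0, -1.0]]
force: [0.1, -0.4, 0.7]
opening: 0.0852
time_s: 1.65
tcp_pos: [0.4858, -0.2205, 0.2412]
orientation: [[0.924, 0.383, -0.002], [0.383, -0.924, 0.001], [-0.001, -0.002, -1.0]]
sieve 0.48618942499160767 -0.22078493237495422 0.03064390830695629 0.07666631780721955 [ 0.48616838 -0.22122024  0.07497598]
shaker 0.5024117231369019 -0.034305233508348465 0.03068258799612522 0.08501172712602523 [ 0.50204484 -0.03503178  0.08337032]
```

View pics/w1b.png

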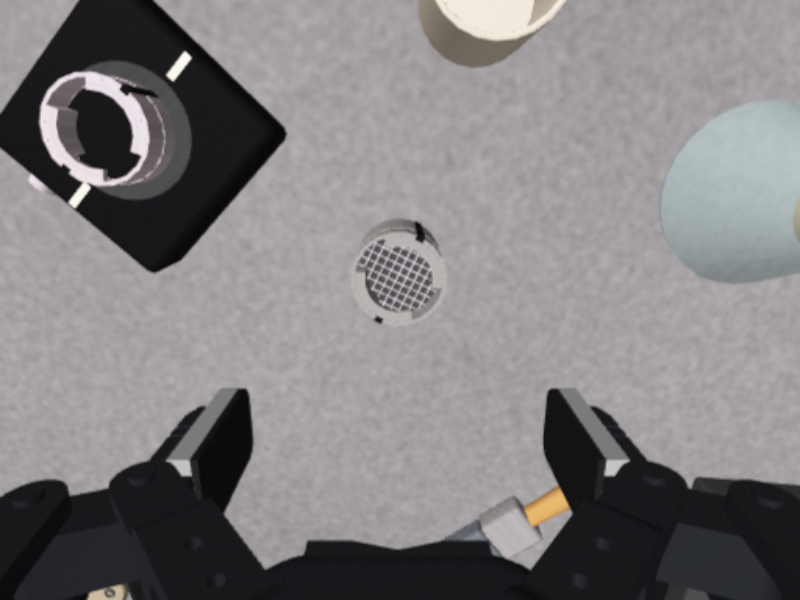

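The wrist view shows the sieve at (400,278) with dark marks at (418,230) and (378,320). The shaker cup is at (100,130), with white dashes at (180,66) and (79,194). Next: the axis directions.

Run:
```python
from h import *
z=load('w1'); im=z['im']; hsv=cv2.cvtColor(im,cv2.COLOR_RGB2HSV); P=cloud(z)
def comps(m,lo,hi):
    n,l,s,c=cv2.connectedComponentsWithStats(m.astype(np.uint8)); return [(s[i],c[i],l==i) for i in range(1,n) if lo<=s[i][4]<=hi]
# dashes: bright in box region
m=im.min(2)>150; m[:, 190:]=0; m[180:]=0
pts=[]
for s,c,k in comps(m,15,400):
    print('dash?',s,c.round(1),plane(z,c,.05)[0].round(4))
# sieve marks
m=(im.max(2)<60); m[:130]=0; m[220:]=0; m[:,:215]=0; m[:,295:]=0
for s,c,k in comps(m,4,300):
    v,u=np.where(k); b=c if s[4]<25 else np.array([u.mean(),v.max()])
    low=np.array([u[v>=v.max()-1].mean(),v.max()]); hi=np.array([u[v<=v.min()+1].mean(),v.min()])
    print('mark',s,c.round(1),'low@rim',plane(z,low,.0765)[0].round(4),'hi@.0765',plane(z,hi,.0765)[0].round(4),'hi@.0165',plane(z,hi,.0165)[0].round(4))
def yaw(a,b): return np.degrees(np.arctan2(b[1]-a[1],b[0]-a[0]))
```

```text
dash? [107  33  15  19 126] [114.2  41.9] [ 0.55   -0.0536  0.05  ]
mark [265 142   7  13  52] [268.2 148.1] low@rim [ 0.5126 -0.224   0.0765] hi@.0765 [ 0.5221 -0.2177  0.0765] hi@.0165 [ 0.5155 -0.2227  0.0165]
mark [240 203   4   3   9] [241.7 204.1] low@rim [ 0.4562 -0.2195  0.0765] hi@.0765 [ 0.458  -0.2185  0.0765] hi@.0165 [ 0.4386 -0.2237  0.0165]
```

```bash
python3 -m inch '[{"translation":[1.72,-3.32,0],"roll":0,"gripper":0},{"translation":[1.72,-3.32,0],"roll":0,"gripper":0},{"translation":[1.72,-3.32,0],"roll":0,"gripper":0},{"translation":[1.72,-3.32,0],"roll":0,"gripper":0},{"translation":[1.72,-3.32,0],"roll":0,"gripper":0},{"translation":[0,0,0],"roll":0,"gripper":0},{"translation":[0,0,0],"roll":0,"gripper":0}]'
python3 - <<'E'
from h import *
im,d,c=snap('wrist','w2'); z=load('w2'); P=cloud(z)
q=P.reshape(-1,3); q=q[(np.hypot(q[:,0]-.502,q[:,1]+.034)<.045)&(abs(q[:,2]-.085)<.003)]
(cx,cy),r=cv2.minEnclosingCircle(q[:,:2].astype(np.float32)); print('cup',cx,cy,r,np.median(q[:,2]))
m=(im.min(2)>140).astype(np.uint8)
n,l,s,c=cv2.connectedComponentsWithStats(m)
for i in range(1,n):
    if s[i][4]>15: print(s[i],c[i].round(1),plane(z,c[i],.05)[0].round(4))
cv2.imwrite('pics/w2b.png',cv2.resize(im[:,:,::-1],(800,600)))
E
```

```text
time_s: 2.28
tcp_pos: [0.5007, -0.0345, 0.2426]
orientation: [[0.924, 0.383, 0.001], [0.383, -0.924, -0.0], [0.0, 0.001, -1.0]]
force: [0.7, -1.0, 0.3]
opening: 0.0854
cup 0.5018228888511658 -0.03522296994924545 0.030603716149926186 0.08518781119544376
[     0      0    512    364 138188] [255.3 161.8] [ 0.5113 -0.0317  0.05  ]
[283 128  16  16 106] [290.3 135.3] [ 0.5498 -0.0538  0.05  ]
[ 223  144   64   66 1622] [255.2 177. ] [ 0.4964 -0.0377  0.05  ]
[214 199  14  14  82] [220.4 205.6] [ 0.4529 -0.0153  0.05  ]
[107 294  16  11 107] [116.1 298.2] [0.2984 0.0573 0.05  ]
[387 294  16  11 110] [392.5 298.2] [ 0.4228 -0.2434  0.05  ]
[426 375  24   9 163] [436.7 379.8] [ 0.3381 -0.3566  0.05  ]
[ 56 378  24   6  78] [ 65.1 381.3] [0.1528 0.0848 0.05  ]
```

View pics/w2b.png

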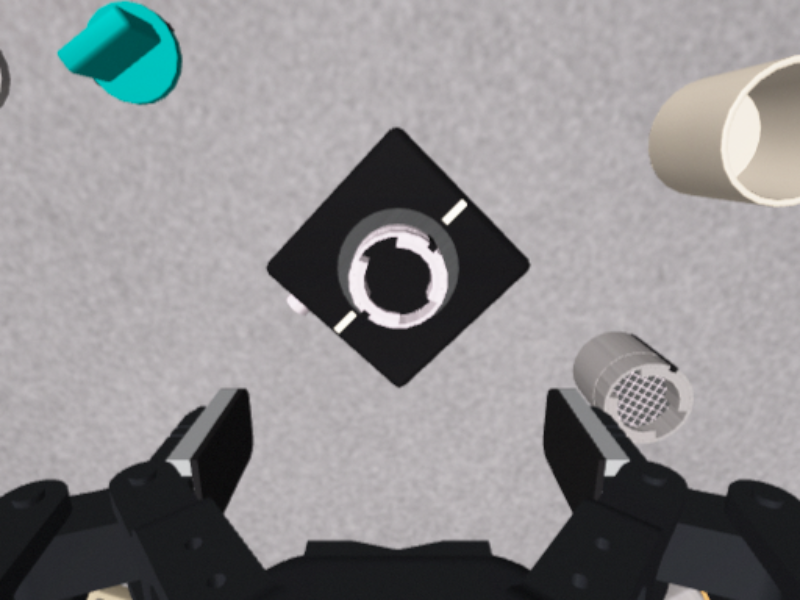

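The shaker's dashes give its x axis as −21.7°, with the centre at (0.5017, −0.0348) and the rim at z 0.085. The sieve's x axis is about −4°. So entry is a roll of −57°, then +75° to lock. Back to the sieve.

```bash
python3 -m inch '[{"translation":[-1.7,3.33,0],"roll":0,"gripper":0},{"translation":[-1.7,3.33,0],"roll":0,"gripper":0},{"translation":[-1.7,3.33,0],"roll":0,"gripper":0},{"translation":[-1.7,3.33,0],"roll":0,"gripper":0},{"translation":[-1.7,3.33,0],"roll":0,"gripper":0},{"translation":[0,0,2],"roll":0,"gripper":0},{"translation":[0,0,2],"roll":0,"gripper":0},{"translation":[0,0,0],"roll":0,"gripper":0}]'
```

```text
time_s: 3.0
tcp_pos: [0.4826, -0.2234, 0.198]
orientation: [[0.926, 0.377, -0.006], [0.377, -0.926, 0.003], [-0.004, -0.005, -1.0]]
force: [-0.9, 0.7, -1.6]
opening: 0.0852
```

```bash
python3 -m inch '[{"translation":[0,0,2],"roll":0,"gripper":0},{"translation":[0,0,2],"roll":0,"gripper":0},{"translation":[0,0,0],"roll":0,"gripper":0},{"translation":[0,0,0],"roll":0,"gripper":0},{"translation":[0,0,0],"roll":0,"gripper":0}]'
```

```text
time_s: 3.42
tcp_pos: [0.4863, -0.2224, 0.1639]
orientation: [[0.925, 0.38, 0.001], [0.38, -0.925, -0.001], [0.001, 0.001, -1.0]]
force: [0.2, 0.1, 0.4]
opening: 0.0851
```

```bash
python3 -m inch '[{"translation":[0.06,-0.15,2.0],"roll":0,"gripper":0},{"translation":[0,0,2.5],"roll":0,"gripper":0},{"translation":[0,0,2.5],"roll":0,"gripper":0},{"translation":[0,0,2.5],"roll":0,"gripper":0},{"translation":[0,0,1.6],"roll":0,"gripper":0},{"translation":[0,0,0.8],"roll":0,"gripper":0},{"translation":[0,0,0],"roll":0,"gripper":0},{"translation":[0,0,0],"roll":0,"gripper":0}]'
python3 -m inch '[{"translation":[0,0,0],"roll":0,"gripper":0.3},{"translation":[0,0,0],"roll":0,"gripper":0.6},{"translation":[0,0,0],"roll":0,"gripper":1},{"translation":[0,0,0],"roll":0,"gripper":1},{"translation":[0,0,0],"roll":0,"gripper":1},{"translation":[0,0,0],"roll":0,"gripper":1}]' 60
```

```text
time_s: 4.08
tcp_pos: [0.4869, -0.2205, 0.0447]
orientation: [[0.925, 0.381, 0.001], [0.381, -0.925, -0.001], [0.001, 0.001, -1.0]]
force: [0.1, -0.5, 0.6]
opening: 0.0856
time_s: 4.58
tcp_pos: [0.4875, -0.2207, 0.0455]
orientation: [[0.925, 0.381, 0.003], [0.381, -0.925, -0.002], [0.002, 0.003, -1.0]]
force: [-1.2, 0.6, 7.3]
opening: 0.0582
```

```bash
python3 -m inch '[{"translation":[0,0,-0.5],"roll":0,"gripper":1},{"translation":[0,0,-1.5],"roll":0,"gripper":1},{"translation":[0,0,-2.5],"roll":0,"gripper":1},{"translation":[0,0,-2.5],"roll":0,"gripper":1},{"translation":[0,0,-2.5],"roll":0,"gripper":1},{"translation":[0,0,-1.7],"roll":0,"gripper":1},{"translation":[0,0,-1],"roll":0,"gripper":1},{"translation":[0,0,0],"roll":0,"gripper":1}]'
python3 -m inch '[{"translation":[0,0,0],"roll":-0.11,"gripper":1},{"translation":[0,0,0],"roll":-0.111,"gripper":1},{"translation":[0,0,0],"roll":-0.111,"gripper":1},{"translation":[0,0,0],"roll":-0.111,"gripper":1},{"translation":[0,0,0],"roll":-0.111,"gripper":1},{"translation":[0,0,0],"roll":-0.111,"gripper":1},{"translation":[0,0,0],"roll":-0.111,"gripper":1},{"translation":[0,0,0],"roll":-0.111,"gripper":1}]'
python3 -m inch '[{"translation":[0,0,0],"roll":-0.11,"gripper":1},{"translation":[0,0,0],"roll":0,"gripper":1},{"translation":[0,0,0],"roll":0,"gripper":1}]'
python3 - <<'E'
from h import *
s=robot.sense();d=np.array([.5017,-.0348,s['tcp_pos'][2]])-s['tcp_pos'];print(d,s['orientation'].T@d, s['joints'])
R=s['orientation'];print('yaw x',np.degrees(np.arctan2(R[1,0],R[0,0])))
E
```

```text
time_s: 5.25
tcp_pos: [0.4876, -0.2209, 0.1686]
orientation: [[0.925, 0.381, 0.004], [0.381, -0.925, -0.003], [0.003, 0.004, -1.0]]
force: [-0.2, 0.1, -1.8]
opening: 0.0583
time_s: 5.92
tcp_pos: [0.4851, -0.2195, 0.1633]
orientation: [[0.284, 0.959, -0.002], [0.959, -0.284, 0.001], [0.001, -0.003, -1.0]]
force: [0.0, 0.3, -1.8]
opening: 0.0581
time_s: 6.17
tcp_pos: [0.4854, -0.2196, 0.1639]
orientation: [[0.185, 0.983, -0.002], [0.983, -0.185, 0.001], [0.001, -0.002, -1.0]]
force: [0.1, 0.1, -1.4]
opening: 0.0582
[0.01631672 0.18482075 0.        ] [ 1.84642192e-01 -1.82256822e-02  1.77279610e-04] [-2.98610974e+01  1.08156664e-01  1.01267163e+02  1.49466888e-03
  7.87519473e+01 -1.91788162e+01]
yaw x 79.31738050481209
```

```bash
python3 -m inch '[{"translation":[2.5,-0.25,0],"roll":0,"gripper":1},{"translation":[3.2,-0.32,0],"roll":0,"gripper":1},{"translation":[3.7,-0.36,0],"roll":0,"gripper":1},{"translation":[3.7,-0.36,0],"roll":0,"gripper":1},{"translation":[3.2,-0.32,0],"roll":0,"gripper":1},{"translation":[2.16,-0.21,0],"roll":0,"gripper":1},{"translation":[0,0,0],"roll":0,"gripper":1},{"translation":[0,0,0],"roll":0,"gripper":1}]'
python3 -m inch '[{"translation":[0,0,0],"roll":0,"gripper":1},{"translation":[0,0,0],"roll":0,"gripper":1},{"translation":[0,0,0],"roll":0,"gripper":1}]'
python3 - <<'E'
from h import *
im,d,c=snap('wrist','w3')
s=robot.sense();dd=np.array([.5017,-.0348,s['tcp_pos'][2]])-s['tcp_pos'];print(s['tcp_pos'],s['orientation'].T@dd)
R=s['orientation'];print('yaw x',np.degrees(np.arctan2(R[1,0],R[0,0])))
z=load('w3');h=s['tcp_pos'][2]-.045+.0765
P=cloud(z).reshape(-1,3);q=P[(np.hypot(P[:,0]-.5017,P[:,1]+.0348)<.033)];print(h,np.nanpercentile(q[:,2],[50,90,95]))
cv2.imwrite('pics/w3b.png',cv2.resize(im[:,:,::-1],(800,600)))
E
```

```text
time_s: 6.83
tcp_pos: [0.5015, -0.0341, 0.1648]
orientation: [[0.182, 0.983, -0.001], [0.983, -0.182, -0.0], [-0.0, -0.001, -1.0]]
force: [-0.4, -0.7, -1.5]
opening: 0.0582
time_s: 7.08
tcp_pos: [0.5017, -0.0362, 0.1651]
orientation: [[0.184, 0.983, -0.0], [0.983, -0.184, -0.0], [-0.0, -0.0, -1.0]]
force: [-0.5, 0.2, -1.2]
opening: 0.0583
[ 0.50169433 -0.03615446  0.16517125] [ 1.33235437e-03 -2.43795946e-04 -1.33625123e-07]
yaw x 79.3909039990015
0.19667124622350374 [0.19503364 0.23872039 0.2419178 ]
```

View pics/w3b.png

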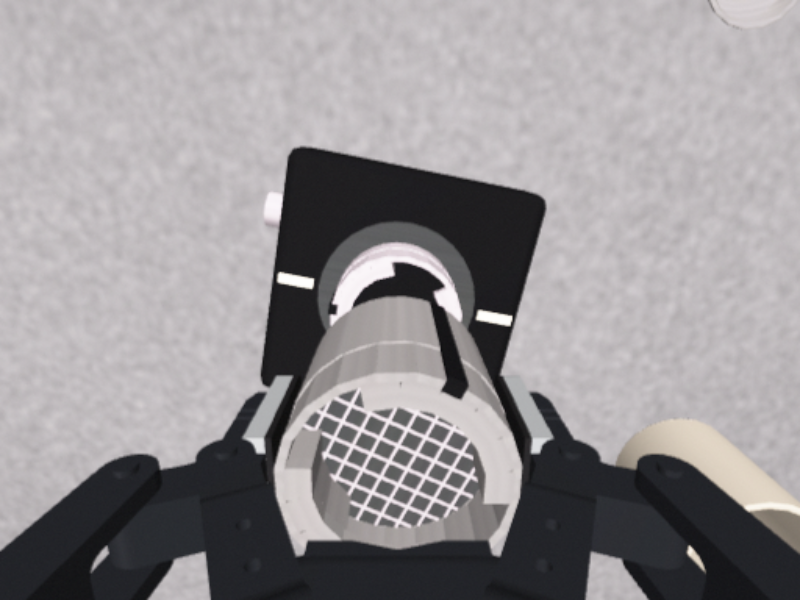

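The view shows the sieve held upright. Its mark, (455,385) to (438,305), points at the socket gap near (425,280). I'll compute the yaw.

Run:
```python
from h import *
z=load('w3'); s=robot.sense(); R=s['orientation']
P=cloud(z).reshape(-1,3);q=P[(np.hypot(P[:,0]-.5017,P[:,1]+.0348)<.034)&(abs(P[:,2]-.197)<.003)]
print(np.median(q[:,2]),((q[:,:2].max(0)+q[:,:2].min(0))/2), cv2.minEnclosingCircle(q[:,:2].astype(np.float32)))
for uv,h in [((455,388),.1967),((438,303),.1367)]:
    p=plane(z,np.array(uv)/1.5625,h)[0]; print(p, np.degrees(np.arctan2(p[1]-s['tcp_pos'][1],p[0]-s['tcp_pos'][0])))
p=plane(z,np.array((425,275))/1.5625,.085)[0]; print('gap',p,np.degrees(np.arctan2(p[1]+.0348,p[0]-.5017)))
```

```text
0.19627840937348173 [ 0.50353202 -0.03463739] ((0.5020128488540649, -0.03354324772953987), 0.033718664199113846)
[ 0.51909984 -0.01568957  0.1967    ] 49.61864512395687
[ 0.52026073 -0.01423384  0.1367    ] 49.735962923653496
gap [ 0.51819519 -0.01665379  0.085     ] 47.72866708318737
```

```bash
python3 -m inch '[{"translation":[0.1,0,1],"roll":-0.03,"gripper":1},{"translation":[0,0,1],"roll":0,"gripper":1},{"translation":[0,0,1],"roll":0,"gripper":1},{"translation":[0,0,0],"roll":0,"gripper":1},{"translation":[0,0,0],"roll":0,"gripper":1},{"translation":[0,0,0],"roll":0,"gripper":1}]'
python3 - <<'E'
from h import *
s=robot.sense();dd=np.array([.5017,-.0348,.114])-s['tcp_pos'];print(s['orientation'].T@dd,s['force'])
E
```

```text
time_s: 7.63
tcp_pos: [0.5019, -0.0343, 0.1353]
orientation: [[0.153, 0.988, -0.0], [0.988, -0.153, 0.0], [-0.0, -0.0, -1.0]]
force: [0.7, 0.4, -0.5]
opening: 0.0583
[-0.00049018 -0.00016033  0.02130375] [ 0.69488181  0.44064433 -0.49744162]
```

```bash
python3 -m inch '[{"translation":[0,0,0.4],"roll":0,"gripper":1},{"translation":[0,0,0.4],"roll":0,"gripper":1},{"translation":[0,0,0.4],"roll":0,"gripper":1},{"translation":[0,0,0],"roll":0,"gripper":1}]'
python3 -m inch '[{"translation":[0,0,0.3],"roll":0,"gripper":1},{"translation":[0,0,0.3],"roll":0,"gripper":1},{"translation":[0,0,0.2],"roll":0,"gripper":1},{"translation":[0,0,0],"roll":0,"gripper":1},{"translation":[0,0,0],"roll":0,"gripper":1}]'
```

```text
time_s: 7.97
tcp_pos: [0.5014, -0.0341, 0.1223]
orientation: [[0.152, 0.988, -0.001], [0.988, -0.152, 0.0], [0.0, -0.001, -1.0]]
force: [-0.9, 0.0, -2.3]
opening: 0.058
time_s: 8.38
tcp_pos: [0.5019, -0.0342, 0.1151]
orientation: [[0.152, 0.988, -0.0], [0.988, -0.152, 0.0], [-0.0, -0.0, -1.0]]
force: [-1.1, 0.2, -0.9]
opening: 0.0582
```

```bash
python3 -m inch '[{"translation":[0,0,0.12],"roll":0,"gripper":1},{"translation":[0,0,0.1],"roll":0,"gripper":1},{"translation":[0,0,0],"roll":0,"gripper":1},{"translation":[0,0,0],"roll":0,"gripper":1}]'
```

```text
time_s: 8.72
tcp_pos: [0.5023, -0.0342, 0.1141]
orientation: [[0.152, 0.988, 0.001], [0.988, -0.152, -0.0], [-0.0, 0.001, -1.0]]
force: [-4.1, 1.1, 5.9]
opening: 0.0586
```

The shoulder seats at the expected height with a 6 N reaction. Turning to lock.

```bash
python3 -m inch '[{"translation":[0,0,0],"roll":0.1,"gripper":1},{"translation":[0,0,0],"roll":0.12,"gripper":1},{"translation":[0,0,0],"roll":0.12,"gripper":1},{"translation":[0,0,0],"roll":0.12,"gripper":1},{"translation":[0,0,0],"roll":0.12,"gripper":1},{"translation":[0,0,0],"roll":0.12,"gripper":1},{"translation":[0,0,0],"roll":0,"gripper":1}]'
python3 -c "
from h import *
s=robot.sense();print(s['force'],s['wrist_torque'],s['tcp_pos'])"
python3 -m inch '[{"translation":[0,0,0],"roll":0.12,"gripper":1},{"translation":[0,0,0],"roll":0.12,"gripper":1},{"translation":[0,0,0],"roll":0.12,"gripper":1},{"translation":[0,0,0],"roll":0.1,"gripper":1},{"translation":[0,0,0],"roll":0.1,"gripper":1},{"translation":[0,0,0],"roll":0,"gripper":1},{"translation":[0,0,0],"roll":0,"gripper":1}]'
python3 -c "
from h import *
s=robot.sense();print(s['force'],s['wrist_torque'],s['tcp_pos']);R=s['orientation'];print(np.degrees(np.arctan2(R[1,0],R[0,0])),s['joints'][5])"
```

```text
time_s: 9.3
tcp_pos: [0.503, -0.0344, 0.1141]
orientation: [[0.757, 0.653, 0.002], [0.653, -0.757, -0.0], [0.001, 0.002, -1.0]]
force: [-0.7, 0.0, 3.4]
opening: 0.0584
[-0.68267798  0.01943157  3.40709786] [-0.16179269 -0.07576558 -0.05166885] [ 0.50295313 -0.03440855  0.11411216]
time_s: 9.88
tcp_pos: [0.5028, -0.0345, 0.1141]
orientation: [[0.987, 0.163, 0.002], [0.163, -0.987, -0.001], [0.002, 0.001, -1.0]]
force: [-0.6, 0.3, 4.9]
opening: 0.0582
[-0.60987099  0.3006251   4.89250472] [-0.23777902 -0.10776565 -0.05333424] [ 0.50276889 -0.03453409  0.11410678]
9.391549580903149 70.86695170547696
```

```bash
python3 -m inch '[{"translation":[0,0,0],"roll":0.04,"gripper":1},{"translation":[0,0,0],"roll":0.03,"gripper":1},{"translation":[0,0,0],"roll":0,"gripper":1}]'|tail -3
python3 -c "
from h import *
s=robot.sense();print(s['force'],s['wrist_torque'],s['tcp_pos']);R=s['orientation'];print(np.degrees(np.arctan2(R[1,0],R[0,0])),s['joints'][5])"
python3 -m inch '[{"translation":[0,0,0],"roll":0.03,"gripper":1},{"translation":[0,0,0],"roll":0.03,"gripper":1},{"translation":[0,0,0],"roll":0,"gripper":1},{"translation":[0,0,0],"roll":0,"gripper":1}]'|tail -3
python3 -c "
from h import *
s=robot.sense();print(s['force'],s['wrist_torque'],s['tcp_pos']);R=s['orientation'];print(np.degrees(np.arctan2(R[1,0],R[0,0])),s['joints'][5])"
```

```text
orientation: [[0.996, 0.092, 0.002], [0.092, -0.996, -0.001], [0.002, 0.001, -1.0]]
force: [1.4, -1.1, 6.8]
opening: 0.0581
[ 1.42979892 -1.10448811  6.81334141] [-0.30034996 -0.25127526  0.02455016] [ 0.50296615 -0.03449028  0.11409734]
5.298058120917852 74.96166037104442
orientation: [[0.999, 0.034, 0.002], [0.034, -0.999, -0.001], [0.002, 0.001, -1.0]]
force: [1.8, -0.3, 5.4]
opening: 0.058
[ 1.76905199 -0.3377681   5.44535193] [-0.2712336  -0.30900547  0.23339985] [ 0.50296158 -0.0344726   0.11410467]
1.9543299783313997 78.30747732104568
```

```bash
python3 -m inch '[{"translation":[0,0,0],"roll":0.03,"gripper":1},{"translation":[0,0,0],"roll":0.03,"gripper":1},{"translation":[0,0,0],"roll":0,"gripper":1},{"translation":[0,0,0],"roll":0,"gripper":1}]'|tail -3
python3 - <<'E'
from h import *
s=robot.sense();print(s['force'],s['wrist_torque'],s['tcp_pos']);R=s['orientation'];print(np.degrees(np.arctan2(R[1,0],R[0,0])),s['joints'][5])
im,d,c=snap('wrist','w4')
cv2.imwrite('pics/w4b.png',cv2.resize(im[:,:,::-1],(800,600)))
E
```

```text
orientation: [[1.0, -0.024, 0.002], [-0.024, -1.0, -0.001], [0.002, 0.001, -1.0]]
force: [1.6, -0.4, 5.5]
opening: 0.0584
[ 1.63229225 -0.42771594  5.45403464] [-0.42236592 -0.32765089  1.49114678] [ 0.50299305 -0.03457023  0.11412849]
-1.3774202238727107 81.66915169108398
```

View pics/w4b.png

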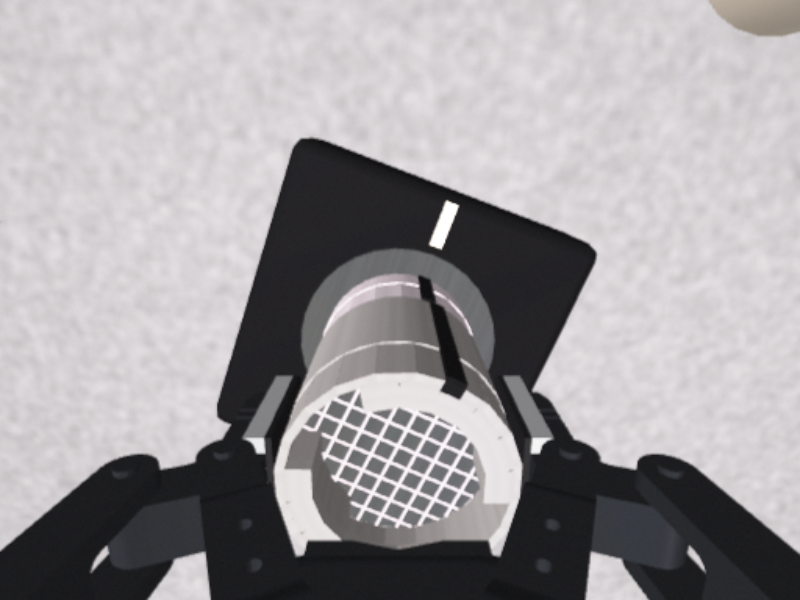

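The index lines are in line: the sieve mark (455,385) to (432,300) runs into the cup line at (427,288), and the stop torque is 1.5 N·m. The sieve is locked, so I'll release and go to the lid.

```bash
python3 -m inch '[{"translation":[0,0,0],"roll":-0.02,"gripper":0.5},{"translation":[0,0,0],"roll":0,"gripper":0},{"translation":[0,0,0],"roll":0,"gripper":0},{"translation":[0,0,0],"roll":0,"gripper":0},{"translation":[0,0,-1],"roll":0,"gripper":0},{"translation":[0,0,-3],"roll":0,"gripper":0},{"translation":[0,0,-3],"roll":0,"gripper":0},{"translation":[0,0,-3],"roll":0,"gripper":0}]'
python3 -m inch '[{"translation":[0,0,-3],"roll":0,"gripper":0},{"translation":[-0.05,-3.4,0],"roll":0,"gripper":0},{"translation":[-0.05,-3.9,0],"roll":0,"gripper":0},{"translation":[-0.05,-3.9,0],"roll":0,"gripper":0},{"translation":[-0.05,-3.9,0],"roll":0,"gripper":0},{"translation":[-0.05,-3.9,0],"roll":0,"gripper":0},{"translation":[-0.05,-3.9,0],"roll":0,"gripper":0},{"translation":[-0.05,-3.9,0],"roll":0,"gripper":0}]'
python3 -m inch '[{"translation":[0,-3,0],"roll":0,"gripper":0},{"translation":[0,-1.4,0],"roll":0,"gripper":0},{"translation":[0,0,0],"roll":0,"gripper":0},{"translation":[0,0,0],"roll":0,"gripper":0},{"translation":[0,0,0],"roll":0,"gripper":0},{"translation":[0,0,0],"roll":0,"gripper":0}]'
python3 - <<'E'
from h import *
s=robot.sense();print(s['joints'])
im,d,c=snap('wrist','w5'); z=load('w5')
cv2.imwrite('pics/w5b.png',cv2.resize(im[:,:,::-1],(800,600)))
P=cloud(z);q=P.reshape(-1,3); near=np.hypot(q[:,0]-.507,q[:,1]-.277)<.045
for n,lo,hi in [('handle',.060,.072),('disc',.018,.030)]:
    k=q[near&(q[:,2]>lo)&(q[:,2]<hi)][:,:2].astype(np.float32)
    print(n,len(k),cv2.minAreaRect(k),cv2.minEnclosingCircle(k), np.median(q[near&(q[:,2]>lo)&(q[:,2]<hi)][:,2]))
E
```

```text
time_s: 11.52
tcp_pos: [0.5012, -0.0341, 0.2143]
orientation: [[1.0, -0.011, -0.002], [-0.011, -1.0, 0.0], [-0.002, -0.0, -1.0]]
force: [-0.1, -1.2, -0.8]
opening: 0.0858
time_s: 12.18
tcp_pos: [0.5012, 0.2357, 0.2438]
orientation: [[1.0, -0.011, 0.0], [-0.011, -1.0, 0.0], [0.0, -0.0, -1.0]]
force: [1.2, -0.0, 0.0]
opening: 0.0852
time_s: 12.68
tcp_pos: [0.5025, 0.2764, 0.2432]
orientation: [[1.0, -0.014, 0.0], [-0.014, -1.0, -0.0], [0.0, 0.0, -1.0]]
force: [-0.6, 0.0, 0.2]
opening: 0.0855
[ 2.37023944e+01  3.37722516e+00  8.95237889e+01 -2.41320206e-02
  8.71085097e+01  1.14479671e+02]
handle 630 ((0.5088165998458862, 0.27636653184890747), (0.014006945304572582, 0.04574897512793541), 83.91410064697266) ((0.5087697505950928, 0.2759276330471039), 0.023225560784339905) 0.06635237876610944
disc 1591 ((0.5096322894096375, 0.27624988555908203), (0.058245085179805756, 0.058559246361255646), 88.38414764404297) ((0.5089658498764038, 0.2760327160358429), 0.03025815449655056) 0.024761017646821936
```

View pics/w5b.png

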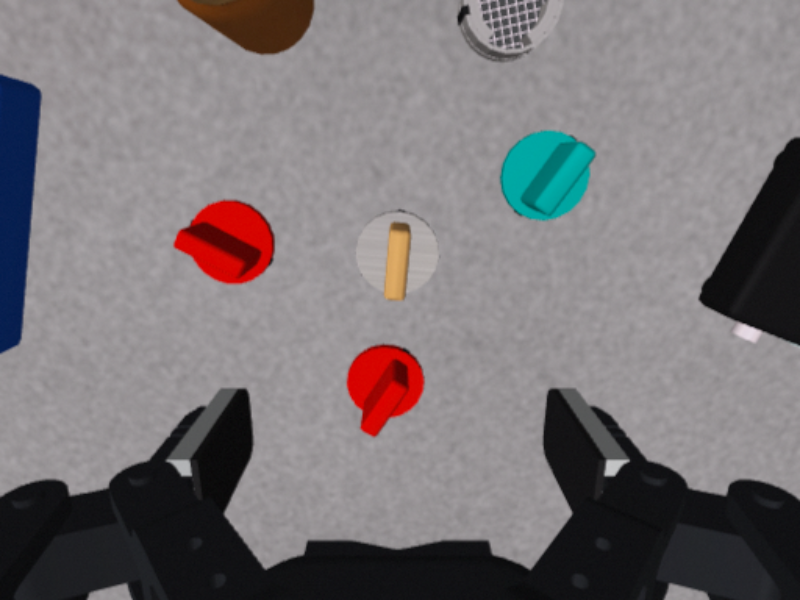

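The lid sits at (398,252) with its wooden handle. The decoys are red (235,242), red (385,380) and turquoise (547,175). Handle centre is (0.5088, 0.2764), yaw −6°, top at z 0.066. I'll align with the jaws half closed, descend and grip.

```bash
python3 -m inch '[{"translation":[0.63,0,2],"roll":0.093,"gripper":0.45},{"translation":[0,0,3],"roll":0,"gripper":0.45},{"translation":[0,0,3],"roll":0,"gripper":0.45},{"translation":[0,0,2],"roll":0,"gripper":0.45},{"translation":[0,0,0],"roll":0,"gripper":0.45},{"translation":[0,0,0],"roll":0,"gripper":0.45},{"translation":[0,0,0],"roll":0,"gripper":0.45}]'
```

```text
time_s: 13.32
tcp_pos: [0.5096, 0.2775, 0.145]
orientation: [[0.994, -0.106, 0.002], [-0.106, -0.994, 0.001], [0.002, -0.001, -1.0]]
force: [-0.5, 0.3, 0.9]
opening: 0.0471
```

```bash
python3 -m inch '[{"translation":[-0.07,0.1,2],"roll":0,"gripper":0.45},{"translation":[0,0,3],"roll":0,"gripper":0.45},{"translation":[0,0,2.5],"roll":0,"gripper":0.45},{"translation":[0,0,1.7],"roll":0,"gripper":0.45},{"translation":[0,0,1],"roll":0,"gripper":0.45},{"translation":[0,0,0],"roll":0,"gripper":0.45},{"translation":[0,0,0],"roll":0,"gripper":0.45}]'
python3 -m inch '[{"translation":[0,0,0],"roll":0,"gripper":0.7},{"translation":[0,0,0],"roll":0,"gripper":1},{"translation":[0,0,0],"roll":0,"gripper":1},{"translation":[0,0,0],"roll":0,"gripper":1},{"translation":[0,0,0],"roll":0,"gripper":1},{"translation":[0,0,0],"roll":0,"gripper":1}]' 60
```

```text
time_s: 13.9
tcp_pos: [0.5088, 0.2771, 0.0427]
orientation: [[0.994, -0.105, 0.002], [-0.105, -0.994, 0.001], [0.002, -0.001, -1.0]]
force: [0.2, -0.6, 0.4]
opening: 0.047
time_s: 14.4
tcp_pos: [0.5091, 0.2774, 0.043]
orientation: [[0.994, -0.105, 0.003], [-0.105, -0.994, 0.001], [0.003, -0.002, -1.0]]
force: [-0.1, -0.1, 6.6]
opening: 0.0134
```

```bash
python3 -m inch '[{"translation":[0,0,-0.5],"roll":0,"gripper":1},{"translation":[0,0,-1.5],"roll":0,"gripper":1},{"translation":[0,0,-3],"roll":0,"gripper":1},{"translation":[0,0,-3.5],"roll":0,"gripper":1},{"translation":[0,0,-3.5],"roll":0,"gripper":1},{"translation":[0,0,-3],"roll":0,"gripper":1},{"translation":[0,0,-2],"roll":0,"gripper":1},{"translation":[0,0,-1],"roll":0,"gripper":1}]'
python3 -m inch '[{"translation":[0,0,0],"roll":-0.115,"gripper":1},{"translation":[0,0,0],"roll":-0.115,"gripper":1},{"translation":[0,0,0],"roll":-0.115,"gripper":1},{"translation":[0,0,0],"roll":-0.115,"gripper":1},{"translation":[0,0,0],"roll":-0.115,"gripper":1},{"translation":[0,0,0],"roll":-0.115,"gripper":1},{"translation":[0,0,0],"roll":-0.115,"gripper":1},{"translation":[0,0,0],"roll":-0.115,"gripper":1}]'
python3 -m inch '[{"translation":[0,0,0],"roll":-0.115,"gripper":1},{"translation":[0,0,0],"roll":0,"gripper":1},{"translation":[0,0,0],"roll":0,"gripper":1},{"translation":[0,0,0],"roll":0,"gripper":1}]'
python3 - <<'E'
from h import *
s=robot.sense();dd=np.array([.502,-.0348,.22])-s['tcp_pos'];print(s['orientation'].T@dd)
R=s['orientation'];print('yaw x',np.degrees(np.arctan2(R[1,0],R[0,0])))
for cam in('top','scene'):
    snap(cam,cam+'1'); P=cloud(load(cam+'1')).reshape(-1,3)
    q=P[(np.hypot(P[:,0]-.502,P[:,1]+.035)<.05)&(P[:,2]>.12)&(P[:,2]<.17)]
    t=q[abs(q[:,2]-.145)<.004]; print(cam,np.percentile(q[:,2],[50,90,97]),(t.max(0)+t.min(0))/2,t.max(0)-t.min(0))
E
```

```text
time_s: 15.07
tcp_pos: [0.5092, 0.2774, 0.2257]
orientation: [[0.994, -0.105, 0.005], [-0.105, -0.994, 0.002], [0.005, -0.003, -1.0]]
force: [-0.2, 0.1, -0.8]
opening: 0.0132
time_s: 15.73
tcp_pos: [0.5071, 0.2765, 0.2198]
orientation: [[0.682, 0.732, -0.002], [0.732, -0.682, -0.001], [-0.002, -0.001, -1.0]]
force: [-0.4, -1.0, -1.0]
opening: 0.0134
time_s: 16.07
tcp_pos: [0.5074, 0.2767, 0.2205]
orientation: [[0.601, 0.799, -0.001], [0.799, -0.601, -0.0], [-0.001, -0.001, -1.0]]
force: [-0.3, 0.5, -1.2]
opening: 0.0133
[-0.2522036   0.18288052  0.00059868]
yaw x 53.051571850403
top [0.12973796 0.14604746 0.14751228] [ 0.49934029 -0.03419047  0.14503578] [0.05842132 0.05791696 0.0078347 ]
scene [0.13373769 0.14607073 0.14782255] [ 0.50192184 -0.03381815  0.14501401] [0.06186753 0.05689133 0.00793625]
```

```bash
python3 -m inch '[{"translation":[-1.6,1.15,0],"roll":0,"gripper":1},{"translation":[-2.9,2.1,0],"roll":0,"gripper":1},{"translation":[-3.2,2.35,0],"roll":0,"gripper":1},{"translation":[-3.2,2.35,0],"roll":0,"gripper":1},{"translation":[-3.2,2.35,0],"roll":0,"gripper":1},{"translation":[-3.2,2.35,0],"roll":0,"gripper":1},{"translation":[-3.2,2.3,0],"roll":0,"gripper":1},{"translation":[-2.6,1.9,0],"roll":0,"gripper":1}]'
python3 -m inch '[{"translation":[-1.4,1.0,0],"roll":0,"gripper":1},{"translation":[-0.7,0.44,0],"roll":0,"gripper":1},{"translation":[0,0,0],"roll":0,"gripper":1},{"translation":[0,0,0],"roll":0,"gripper":1},{"translation":[0,0,0],"roll":0,"gripper":1},{"translation":[0,0,0],"roll":0,"gripper":1}]'
python3 - <<'E'
from h import *
s=robot.sense();dd=np.array([.502,-.0348,.188])-s['tcp_pos'];print(s['orientation'].T@dd)
im,d,c=snap('wrist','w6')
cv2.imwrite('pics/w6b.png',cv2.resize(im[:,:,::-1],(800,600)))
E
```

```text
time_s: 16.83
tcp_pos: [0.5043, -0.0116, 0.2213]
orientation: [[0.6, 0.8, 0.001], [0.8, -0.6, -0.001], [-0.0, 0.001, -1.0]]
force: [0.5, 0.8, -1.3]
opening: 0.0133
time_s: 17.33
tcp_pos: [0.5037, -0.0332, 0.221]
orientation: [[0.597, 0.802, -0.0], [0.802, -0.597, 0.0], [0.0, -0.0, -1.0]]
force: [-0.0, -0.3, -1.6]
opening: 0.0132
[-0.00237092 -0.0004136   0.03304229]
```

View pics/w6b.png

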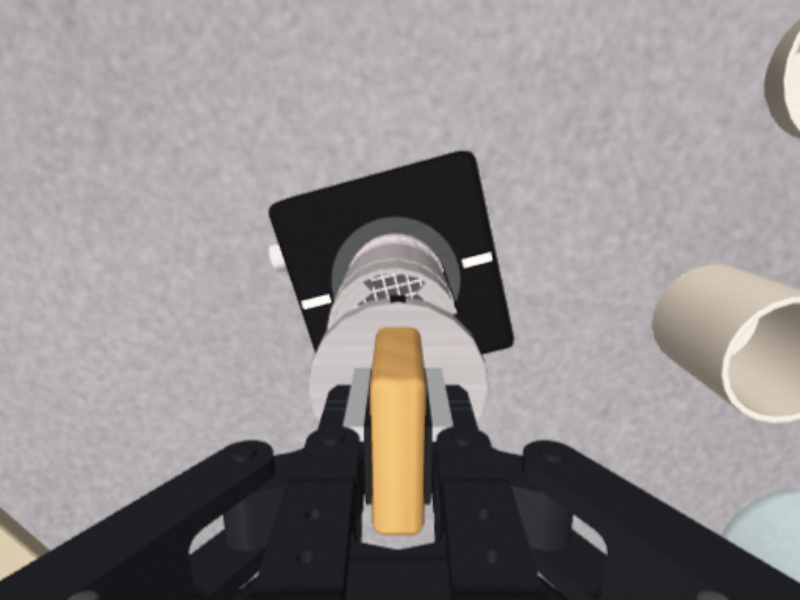

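The sieve's open gap at (395,285) faces the lid's mark at (398,300). Correcting and descending.

```bash
python3 -m inch '[{"translation":[-0.22,-0.04,1],"roll":0,"gripper":1},{"translation":[0,0,1],"roll":0,"gripper":1},{"translation":[0,0,1],"roll":0,"gripper":1},{"translation":[0,0,0],"roll":0,"gripper":1},{"translation":[0,0,0],"roll":0,"gripper":1},{"translation":[0,0,0],"roll":0,"gripper":1}]'
python3 - <<'E'
from h import *
s=robot.sense();dd=np.array([.502,-.0348,.1715])-s['tcp_pos'];print(s['orientation'].T@dd,s['force'])
E
```

```text
time_s: 17.88
tcp_pos: [0.5019, -0.036, 0.1909]
orientation: [[0.598, 0.801, -0.001], [0.801, -0.598, 0.0], [-0.0, -0.001, -1.0]]
force: [0.2, -1.3, -0.9]
opening: 0.0133
[ 0.00104223 -0.00064461  0.01936199] [ 0.1694294  -1.30019285 -0.89796621]
```

```bash
python3 -m inch '[{"translation":[0.06,-0.04,0.4],"roll":0,"gripper":1},{"translation":[0,0,0.4],"roll":0,"gripper":1},{"translation":[0,0,0.4],"roll":0,"gripper":1},{"translation":[0,0,0],"roll":0,"gripper":1}]'
python3 -m inch '[{"translation":[0,0,0.3],"roll":0,"gripper":1},{"translation":[0,0,0.3],"roll":0,"gripper":1},{"translation":[0,0,0],"roll":0,"gripper":1},{"translation":[0,0,0],"roll":0,"gripper":1}]'
```

```text
time_s: 18.22
tcp_pos: [0.5016, -0.0352, 0.178]
orientation: [[0.598, 0.802, -0.001], [0.802, -0.598, 0.0], [-0.0, -0.001, -1.0]]
force: [0.1, -0.2, -0.5]
opening: 0.0135
time_s: 18.55
tcp_pos: [0.5019, -0.0353, 0.1728]
orientation: [[0.598, 0.801, -0.001], [0.801, -0.598, 0.0], [-0.0, -0.001, -1.0]]
force: [-0.8, 0.5, -1.2]
opening: 0.0132
```

```bash
python3 -m inch '[{"translation":[0,0,0.13],"roll":0,"gripper":1},{"translation":[0,0,0.1],"roll":0,"gripper":1},{"translation":[0,0,0],"roll":0,"gripper":1},{"translation":[0,0,0],"roll":0,"gripper":1}]'
```

```text
time_s: 18.88
tcp_pos: [0.5023, -0.0352, 0.1714]
orientation: [[0.598, 0.802, 0.001], [0.802, -0.598, 0.0], [0.001, 0.0, -1.0]]
force: [-2.0, 1.6, 5.7]
opening: 0.0136
```

Seated at the expected height, 0.1714 against 0.1715. Now the turn.

```bash
python3 -m inch '[{"translation":[0,0,0],"roll":0.1,"gripper":1},{"translation":[0,0,0],"roll":0.12,"gripper":1},{"translation":[0,0,0],"roll":0.12,"gripper":1},{"translation":[0,0,0],"roll":0.12,"gripper":1},{"translation":[0,0,0],"roll":0.12,"gripper":1},{"translation":[0,0,0],"roll":0.12,"gripper":1},{"translation":[0,0,0],"roll":0,"gripper":1}]'
python3 -c "
from h import *
s=robot.sense();print(s['force'],s['wrist_torque'],s['tcp_pos'])"
python3 -m inch '[{"translation":[0,0,0],"roll":0.12,"gripper":1},{"translation":[0,0,0],"roll":0.12,"gripper":1},{"translation":[0,0,0],"roll":0.12,"gripper":1},{"translation":[0,0,0],"roll":0.1,"gripper":1},{"translation":[0,0,0],"roll":0.1,"gripper":1},{"translation":[0,0,0],"roll":0.04,"gripper":1},{"translation":[0,0,0],"roll":0,"gripper":1},{"translation":[0,0,0],"roll":0,"gripper":1}]'
python3 -c "
from h import *
s=robot.sense();print(s['force'],s['wrist_torque'],s['tcp_pos']);R=s['orientation'];print(np.degrees(np.arctan2(R[1,0],R[0,0])),s['joints'][5])"
```

```text
time_s: 19.47
tcp_pos: [0.5027, -0.0356, 0.1715]
orientation: [[0.975, 0.222, 0.002], [0.222, -0.975, -0.001], [0.001, 0.001, -1.0]]
force: [0.4, 0.8, 3.5]
opening: 0.013
[0.36425886 0.844752   3.49192537] [ 0.08071301 -0.00365894  0.00179804] [ 0.50265803 -0.03564435  0.17145301]
time_s: 20.13
tcp_pos: [0.5027, -0.0355, 0.1714]
orientation: [[0.934, -0.358, 0.002], [-0.358, -0.934, -0.0], [0.002, -0.0, -1.0]]
force: [0.2, -0.9, 5.5]
opening: 0.0131
[ 0.18251238 -0.94561338  5.46172755] [ 0.04012569 -0.05967174 -0.09088453] [ 0.50265131 -0.03554907  0.171425  ]
-20.95830282692385 101.08854888600344
```

```bash
python3 -m inch '[{"translation":[0,0,0],"roll":0.03,"gripper":1},{"translation":[0,0,0],"roll":0.02,"gripper":1},{"translation":[0,0,0],"roll":0,"gripper":1},{"translation":[0,0,0],"roll":0,"gripper":1}]'|head -1
python3 -c "
from h import *
s=robot.sense();print(s['force'],s['wrist_torque'],s['tcp_pos']);R=s['orientation'];print(np.degrees(np.arctan2(R[1,0],R[0,0])),s['joints'][5])"
python3 -m inch '[{"translation":[0,0,0],"roll":0.03,"gripper":1},{"translation":[0,0,0],"roll":0.02,"gripper":1},{"translation":[0,0,0],"roll":0,"gripper":1},{"translation":[0,0,0],"roll":0,"gripper":1}]'|head -1
python3 -c "
from h import *
s=robot.sense();print(s['force'],s['wrist_torque'],s['tcp_pos']);R=s['orientation'];print(np.degrees(np.arctan2(R[1,0],R[0,0])),s['joints'][5])"
```

```text
time_s: 20.47
[-0.01915875  0.15994795  5.14412538] [ 0.07549676 -0.07260512 -0.06659985] [ 0.50268216 -0.0354668   0.17143838]
-23.85241440237226 103.9848241735935
time_s: 20.8
[ 0.5268163  -0.52278759  5.34042391] [ 0.15588774 -0.1181358   0.21280598] [ 0.50267803 -0.03542404  0.17141992]
-26.69603913601938 106.83494249968037
```

```bash
python3 -m inch '[{"translation":[0,0,0],"roll":0.03,"gripper":1},{"translation":[0,0,0],"roll":0.02,"gripper":1},{"translation":[0,0,0],"roll":0,"gripper":1},{"translation":[0,0,0],"roll":0,"gripper":1}]'|head -1
python3 - <<'E'
from h import *
s=robot.sense();print(s['force'],s['wrist_torque'],s['tcp_pos']);R=s['orientation'];print(np.degrees(np.arctan2(R[1,0],R[0,0])),s['joints'][5])
im,d,c=snap('wrist','w7')
cv2.imwrite('pics/w7b.png',cv2.resize(im[:,:,::-1],(800,600)))
E
```

```text
time_s: 21.13
[ 0.90193739 -0.35276042  5.47582774] [-0.0570509  -0.10940285  0.64090999] [ 0.50266816 -0.03544011  0.1714227 ]
-29.52678647922197 109.67295115877194
```

View pics/w7b.png

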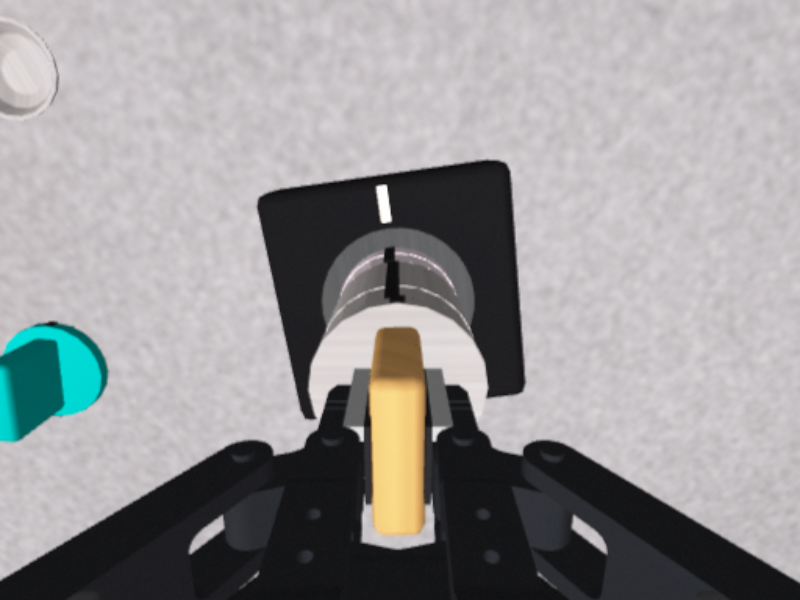

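Run:
```python
from h import *
for n in('w6','w7'):
    z=load(n);im=z['im'];hsv=cv2.cvtColor(im,cv2.COLOR_RGB2HSV);m=(hsv[...,0]>8)&(hsv[...,0]<25)&(hsv[...,1]>110)
    v,u=np.where(m[200:350,220:290]);v+=200;u+=220
    # edges of top face
    L=[];Rr=[]
    for r in range(248,338,4):
        k=u[v==r]
        if len(k): L.append(plane(z,(k.min()-.5,r),.213 if 0 else (.2636 if n=='w6' else .1945+.0005))[0][:2]);Rr.append(plane(z,(k.max()+.5,r),.2636 if n=='w6' else .195)[0][:2])
    M=(np.array(L)+np.array(Rr))/2; d=M[0]-M[-1]; print(n,np.degrees(np.arctan2(d[1],d[0])))
    c=robot.calibration('wrist')
s=robot.sense();print(s['opening'])
```

```text
w6 53.31866623931346
w7 -28.975130844579937
0.013050452167149784
```

Run:
```python
from h import *
z=load('w7')
a=plane(z,np.array((380,187))/1.5625,.05)[0];b=plane(z,np.array((386,220))/1.5625,.05)[0];d=a-b
print('dash own',a,b,np.degrees(np.arctan2(d[1],d[0])));c=(a+b)/2
print('dash-centre',np.degrees(np.arctan2(c[1]+.0348,c[0]-.5017)))
for uv,h in [((390,247),.085),((389,262),.085),((392,283),.1285),((395,300),.13)]:
    p=plane(z,np.array(uv)/1.5625,h)[0];print(uv,p,np.hypot(p[0]-.5017,p[1]+.0348),np.degrees(np.arctan2(p[1]+.0348,p[0]-.5017)))
z=load('w4')
for uv,h in [((424,278),.085),((428,298),.085),((435,305),.087),((455,388),.145)]:
    p=plane(z,np.array(uv)/1.5625,h)[0];print(uv,p,np.hypot(p[0]-.5017,p[1]+.0348),np.degrees(np.arctan2(p[1]+.0348,p[0]-.5017)))
im=z=load('w7')['im'][:,:,::-1]
cv2.imwrite('pics/c7.png',cv2.resize(im[110:260,190:320],(650,600),interpolation=cv2.INTER_CUBIC)) if 0 else None
```

```text
dash own [ 0.55748175 -0.05641864  0.05      ] [ 0.54190259 -0.05088672  0.05      ] -19.549181554037144
dash-centre -21.446303576835966
(390, 247) [ 0.53416345 -0.04936617  0.085     ] 0.0355815790151072 -24.165508898252426
(389, 262) [ 0.52851491 -0.04561756  0.085     ] 0.028914683794486497 -21.969938289524638
(392, 283) [ 0.52887276 -0.04789238  0.1285    ] 0.030162379287687488 -25.72570837691425
(395, 300) [ 0.52314066 -0.04589008  0.13      ] 0.024139005853092917 -27.350053676327004
(424, 278) [ 0.53692411 -0.04445867  0.085     ] 0.03652434569918695 -15.33395748261771
(428, 298) [ 0.5299711  -0.04574041  0.085     ] 0.030314148684231188 -21.155551129243403
(435, 305) [ 0.5280588  -0.04794267  0.087     ] 0.029453625368072663 -26.501144972161146
(455, 388) [ 0.52620639 -0.04812606  0.145     ] 0.02789529117833254 -28.536417969936107
```

The torque rises against the stop at 0.64 N·m, so the lid is home. Releasing, lifting clear and measuring.

```bash
python3 -m inch '[{"translation":[0,0,0],"roll":0,"gripper":0.8},{"translation":[0,0,0],"roll":0,"gripper":0.6},{"translation":[0,0,0],"roll":0,"gripper":0.45},{"translation":[0,0,0],"roll":0,"gripper":0.45},{"translation":[0,0,0],"roll":0,"gripper":0.45},{"translation":[0,0,-1],"roll":0,"gripper":0.45},{"translation":[0,0,-3],"roll":0,"gripper":0.45},{"translation":[0,0,-3],"roll":0,"gripper":0.45}]'
python3 -m inch '[{"translation":[0,0,-3],"roll":0,"gripper":0.45},{"translation":[0,0,-3],"roll":0,"gripper":0.45},{"translation":[0,0,-2],"roll":0,"gripper":0.45},{"translation":[0,0,0],"roll":0,"gripper":0.45},{"translation":[0,0,0],"roll":0,"gripper":0.45},{"translation":[0,0,0],"roll":0,"gripper":0.45}]'
python3 - <<'E'
from h import *
im,d,c=snap('wrist','w8'); z=load('w8')
cv2.imwrite('pics/w8b.png',cv2.resize(im[:,:,::-1],(800,600)))
q=cloud(z).reshape(-1,3); near=np.hypot(q[:,0]-.502,q[:,1]+.035)<.045
for n,lo,hi in [('handle',.189,.201),('disc',.147,.160)]:
    p=q[near&(q[:,2]>lo)&(q[:,2]<hi)];k=p[:,:2].astype(np.float32)
    print(n,len(k),cv2.minAreaRect(k),np.median(p[:,2]),p[:,2].std())
E
```

```text
time_s: 21.85
tcp_pos: [0.5008, -0.0351, 0.2406]
orientation: [[0.868, -0.497, -0.004], [-0.497, -0.868, 0.001], [-0.004, 0.001, -1.0]]
force: [1.3, -0.6, 0.4]
opening: 0.0468
time_s: 22.35
tcp_pos: [0.5019, -0.0353, 0.3205]
orientation: [[0.868, -0.497, -0.0], [-0.497, -0.868, 0.0], [-0.0, 0.0, -1.0]]
force: [0.6, 0.3, -0.4]
opening: 0.0472
handle 858 ((0.5023240447044373, -0.03524380549788475), (0.014009085483849049, 0.04633932560682297), 66.28633117675781) 0.19496391127074814 0.001065239520676545
disc 2085 ((0.5034127831459045, -0.03615672141313553), (0.05947708338499069, 0.05840359255671501), 63.545326232910156) 0.15321992610183435 0.0009152699875433693
```

View pics/w8b.png

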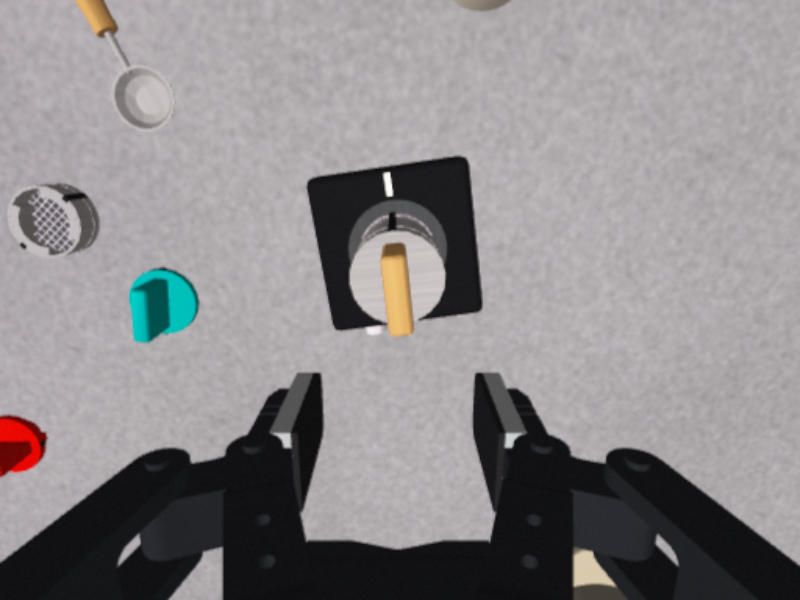

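```bash
python3 -c "
from station import robot
print(robot.job_done(), robot.sense()['time_s'])"
```

```text
the job is handed in; nothing more can be done
the job is handed in; nothing more can be done
```

The stack is built, released and handed in at about 22 s of the 64 s limit. I set the tall sieve in the shaker socket and turned it clockwise to its stop, where the torque reached about 1.5 N·m. Then I fitted the wooden-handled lid on the sieve and turned it to its stop, at about 0.6 N·m.

**Final checks after letting go**
- **Height:** the lid disc top is at z 0.153 m and the handle top at 0.195 m, both as expected for fully seated parts. The disc is level.
- **Lid angle:** the handle points at −23.7° against the shaker's −21.7°. That is about 2° past parallel, within what I can measure.
- **Bystanders:** I never approached the spare section or the other bystanders. I didn't measure their positions again at the end. The gripper is well clear of the stack.

**What disagreed:** while I was pressing on the stops, the sieve read about 4° past parallel and the lid about 7°. The lid sprang back when released. I didn't measure the sieve's angle separately after release; in the last picture its index line looked roughly in line with the cup's.

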